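# Lay the metal connector hood on the raised work rest

### The arm

A 6-joint arm with a two-finger parallel gripper is mounted at the origin on the work surface. World frame = base frame: x ahead of the robot, y to its left, z up, the work surface at z = 0. Lengths are in mm, angles in rad, forces in N, time in s.
With the tool pointing down it reaches from about 275 to 750 mm from the base axis. Payload 10.2 kg.
Tool frame: the origin (TCP) lies at the very end of the fingers, on their centre line; the grasp point (between the pads) lies 19 mm behind it; z points along the fingers, y is the line along which they close (so a half turn about z gives the same grasp; the last joint's range is limited). The gripper opens to 85 mm and grips with 20 to 120 N. Pads are 22 mm wide; open, the fingers measure 114 mm over their backs; the gripper's body (76 mm by 85 mm) begins 54 mm behind the grasp point. The pads swing forward as they close: fully open they stand 13 mm farther back than shut.
Start: joints at [1.043, 0.313, 1.498, -0, 1.331, -0.223], TCP at [157.567, 500.803, 231.294] pointing down, gripper open.
Joint ranges: [-2.94, 2.94], [-0.97, 2.17], [0.19, 2.56], [-1.23, 4.37], [0.02, 3.11], [-2.88, 2.88]. Speed limits (rad/s): [2.39, 2.39, 3.01, 3.14, 3.14, 3.14].

### API

Orientations are given as a unit quaternion [w, x, y, z].
In Python, from rig import ctrl, vision gives the robot as it stands. The module is installed in compiled form; this text tells all that it offers.
- The arm moves only by the tool play_rows, never from a script. Its arguments are lists of equal length, an entry for each row: "translation": the shift along the tool's x, y, z in m, a list of three; "rotation": the turn, a rotation vector about the tool's x, y, z in rad, a list of three; "gripper": the gripper's target within -1 to 1 (shut at 1, half-way at 0, fully open at -1). A call has 1 to 10 rows; each row is the pose to reach, as a shift and turn from the pose commanded when the call began, along the tool's axes at that moment; what a row does not reach only later rows make up. A row lasts 1/8 s, in which the tool goes at most 62.5 mm and 10.7 degrees, less where a joint would pass 70% of its speed; a pose out of reach is approached as far as the arm can. A call with a gripper value outside its range is refused whole. The fingers move at their own pace and stop on an object; "force" is the grip in N (left out, the last holds). Time passes only in rows, so rows that repeat a pose let the fingers close. It gives the time, the measured TCP pose, the force, the opening and the grip force at its end, in the units of the state.
- ctrl.sense(): the state, without advancing time (a new reading comes with each control period).
- vision.capture(name): name is "scene" or "top" or "wrist"; returns a dict with "pixels" (400x640x3 uint8, red, green, blue), "vfov" (degrees; the focal length in pixels is half the picture's height over the tangent of half this angle, whatever the lens; pixels are square), "cx", "cy" (the principal point, pixels), "k1" (the pictures are not rectified: a ray, as slopes to the right and down, at radius r is drawn at 1 + k1 r^2 times it, then the intrinsics apply), "rvec" (rotation vector, rad) and "tvec" (3), from world to camera coordinates, as OpenCV has them; the wrist camera has in their place "mount" (4x4, takes a point from camera to tool coordinates, whose origin is the TCP and whose axes are the flange's). Camera axes: x right, y down, z forward; pixel columns grow to the right and rows downward; lengths in mm; the calibration is good to about 2 mm. A picture is of the moment at which its call begins: read the wrist's pose just before it. There is no depth.
- ctrl.finish_job(): hands the job in; it is judged then, once.
The state is a dict: "time_s": time; "joints": joint angles; "dq": joint speeds; "tau": joint torques, N m; "eef_pos": TCP position; "ee_rot": TCP orientation; "force": force on the tool from outside, world axes, zero at the start; "wrist_torque": the same for the moment, N m; "grip_width": opening from 0.0 (shut) to 1.0 (fully open); "grip_force": force on a finger pad.
Only numpy, scipy, OpenCV 4.12 (cv2) and the standard library are available. Lean on these libraries where they do the work, as an engineer would, in place of code of your own. Each camera call takes 0.05 s, during which the arm holds its last target. There are 200 camera calls.

### The job

At this electronics bench, pick up the bare metal connector hood and lay it on the narrow yellow pad on top of the raised work rest: flat, the same way up as it lies now, centred on the pad and lengthwise along it (either end may point either way). Set it down on the pad rather than dropping it, let go, and leave the black plastic hood where it lies.

Things in the scene. Friction and masses are not known exactly. Their poses are not given: they have to be found in the camera images.
- metal_hood: Silvery aluminium connector hood, brass-coloured plug and cable gland at its ends; 0.12 kg, loose, flat on the bench. Block 60 long (x), 40 wide (y), 22 high (z) mm. At +x a 44 mm wide flange (4 thick) and plug reach x = 41; at -x a round gland reaches x = -44. Origin: centre of the block's flat underside, z up. Its long sides (+y, -y) are flat, free to grip from above
- black_hood: Black plastic connector hood with steel-coloured ends, of the same shape, size and axes as the metal one (block 60 x 40 x 22 mm, origin at the centre of its underside), loose on the bench top. To be left alone
- rest: Work rest, fixed to the bench: dark steel base plate 90 x 70 x 10 mm, slim 30 x 16 mm aluminium post and a narrow aluminium head with a yellow pad, 60 mm long (x), 26 mm wide (y), from 82 to 100 mm above the bench. Origin: centre of the base's underside, on the bench top; z up, x along the pad's length
- pad (a point): Centre of the flat top of the work rest's yellow pad, 100 mm above the bench; x along the pad's 60 mm length, y along its 26 mm width, z up. The hood overhangs the pad by 7 mm on each long side
There are look-alikes about, which are no part of the job. Of the things that look like the metal_hood, take the one that is farthest to the robot's right at the start.

How it is judged:
By the outcome, as a careful person would: the job done as asked, in the order asked, and still so for the second after the job is handed in, with the robot touching nothing.
It also fails if it takes over 37 s, if anything falls off the work surface, if the arm or the gripper's body presses on something with over 40 N, if the wrist force passes 120 N, or if a joint passes its speed limit or range.

## Working session

There is one attempt and no reset: what is moved stays moved. The work goes in short steps, Python scripts to look and compute and a tool call to move; the robot and the scene stay as the last step left them, time stands still between calls to the robot, and variables do not carry over. Pictures are saved under pics/ and viewed, at most 10 in all, crops included, and the job is handed in when it is done.

Besides the shell and the picture viewer there is one more tool, called after "Request:" by a JSON object that holds its "method" and its "body". play_rows: Moves the arm, as the interface text tells. Its arguments: {"type":"object","properties":{"translation":{"type":"array"},"rotation":{"type":"array"},"gripper":{"type":"array"},"force":{"type":"number"}},"required":["translation","rotation","gripper"]}

```bash
mkdir -p pics; cat > h.py <<'E'
import numpy as np,cv2
from rig import ctrl,vision
from scipy.spatial.transform import Rotation as R
def cap(n):
    s=ctrl.sense(); c=vision.capture(n); c['s']=s; return c
def cam(c):
    f=200/np.tan(np.radians(c['vfov'])/2)
    if 'mount' in c:
        s=c['s'];q=s['ee_rot'];T=np.eye(4);T[:3,:3]=R.from_quat([q[1],q[2],q[3],q[0]]).as_matrix();T[:3,3]=s['eef_pos']
        M=T@np.array(c['mount']);return f,M[:3,:3],M[:3,3]
    Rm=cv2.Rodrigues(np.array(c['rvec'],float))[0];return f,Rm.T,-Rm.T@np.array(c['tvec'],float).ravel()
def ray(c,uv):
    f,Rw,o=cam(c)
    d=np.array([(uv[0]-c['cx'])/f,(uv[1]-c['cy'])/f]);p=d.copy()
    for _ in range(30): p=d/(1+c['k1']*(p@p))
    return o,Rw@np.array([p[0],p[1],1.])
def onz(c,uv,z):
    o,d=ray(c,uv);return o+d*(z-o[2])/d[2]
def proj(c,P):
    f,Rw,o=cam(c);p=Rw.T@(np.array(P,float)-o);s=p[:2]/p[2];s=s*(1+c['k1']*(s@s));return s*f+[c['cx'],c['cy']]
def save(n,im,k=1):
    cv2.imwrite('pics/'+n,cv2.resize(im[...,::-1],None,fx=k,fy=k,interpolation=cv2.INTER_CUBIC))
E
python3 - <<'E'
from h import *
for n in('scene','top'):
    c=cap(n);save(n+'.png',c['pixels']);import pickle;pickle.dump(c,open(n+'.pkl','wb'));f,Rw,o=cam(c);print(n,f,o.round(),Rw.round(2).tolist(),c['k1'])
print(ctrl.sense())
E
```

```text
scene 444.23921781046937 [1046. -427. 1083.] [[0.76, 0.53, -0.38], [0.65, -0.63, 0.43], [-0.01, -0.57, -0.82]] -0.010693748002039767
top 437.01230406102184 [504.  76. 998.] [[0.02, -1.0, 0.07], [-1.0, -0.02, 0.01], [-0.01, -0.07, -1.0]] -0.0667649997935272
{'time_s': 0.1, 'joints': array([ 1.04263337e+00,  3.13383817e-01,  1.49834451e+00,  1.89386882e-05,
        1.33095642e+00, -2.23393917e-01]), 'dq': array([-0.00248989, -0.0015216 , -0.00116073,  0.00087592,  0.00036076,
       -0.00153628]), 'tau': array([ 2.47932068e-03, -4.12909162e+01, -2.60139459e+01, -1.89823259e-04,
        3.07301700e-03,  2.25704895e-05]), 'eef_pos': array([157.4326853 , 500.61706235, 230.80377521]), 'ee_rot': array([-2.08952089e-04,  1.51797658e-01,  9.88411439e-01, -5.04567973e-04]), 'force': array([-0.06781824,  0.44168925,  1.32137592]), 'wrist_torque': array([ 0.03408103, -0.00194854, -0.0048769 ]), 'grip_force': 0.0, 'grip_width': 1.0029423223744156}
```

View pics/top.png

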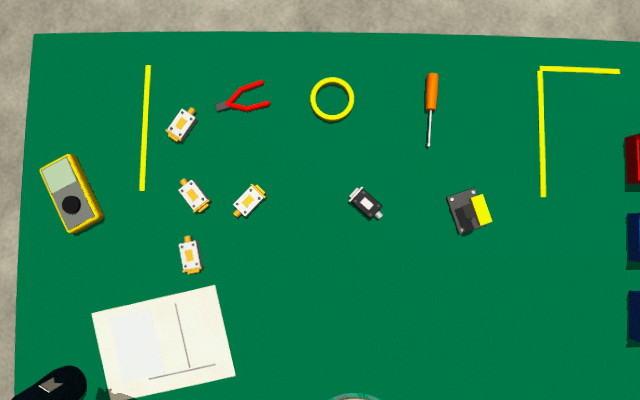

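View pics/scene.png

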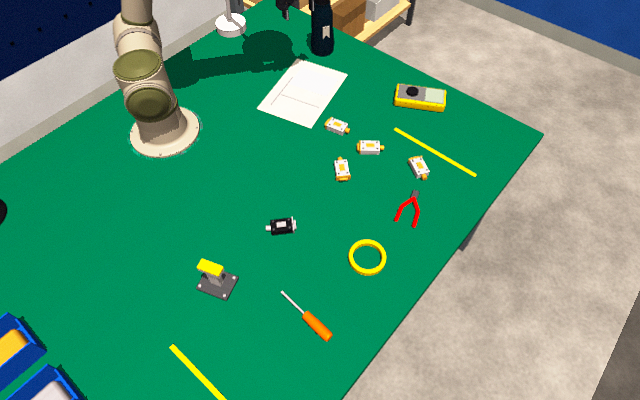

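Top view: the bench. Four hood look-alikes are at (181,125), (194,196), (249,201) and (190,255). The black hood is at (366,204) and the rest at (468,212). Image right is the robot's right (−y), so (249,201) is the farthest right. Next I'll confirm it in a crop and measure.

```bash
python3 - <<'E'
from h import *
import pickle
c=pickle.load(open('top.pkl','rb'));p=c['pixels'];s=pickle.load(open('scene.pkl','rb'))
a=cv2.resize(p[90:290,140:290],None,fx=3,fy=3,interpolation=cv2.INTER_CUBIC)
b=cv2.resize(s['pixels'][100:200,310:440],None,fx=2.6,fy=2.6,interpolation=cv2.INTER_CUBIC)
o=np.zeros((600,800,3),np.uint8);o[:600,:450]=a;o[:260,455:455+338]=b
save('crop.png',o)
hsv=cv2.cvtColor(p,cv2.COLOR_RGB2HSV)
green=((hsv[...,0]>65)&(hsv[...,0]<95)&(hsv[...,1]>120))
m=(~green).astype(np.uint8)
n,l,st,ce=cv2.connectedComponentsWithStats(m)
for x,y in[(181,125),(194,196),(249,201),(190,255),(366,204)]:
    i=l[y,x]; 
    blk=((l==i)).astype(np.uint8)
    k=max(cv2.findContours(blk,0,2)[0],key=cv2.contourArea)
    r=cv2.minAreaRect(k); bx=[onz(c,q,11)[:2] for q in cv2.boxPoints(r)]
    e=[bx[1]-bx[0],bx[2]-bx[1]]; e=max(e,key=np.linalg.norm)
    print((x,y),st[i][4],onz(c,r[0],15).round(1),[np.linalg.norm(bx[1]-bx[0]).round(1),np.linalg.norm(bx[2]-bx[1]).round(1)],np.degrees(np.arctan2(e[1],e[0])).round(1))
# pad
for nm,q in(('top',c),('scene',s)):
    h=cv2.cvtColor(q['pixels'],cv2.COLOR_RGB2HSV);y=((h[...,0]>22)&(h[...,0]<35)&(h[...,1]>150)&(h[...,2]>110)).astype(np.uint8)
    n,l,st,ce=cv2.connectedComponentsWithStats(y);i=l[(208,481) if nm=='top' else (265,208)]
    k=max(cv2.findContours((l==i).astype(np.uint8),0,2)[0],key=cv2.contourArea);r=cv2.minAreaRect(k)
    print(nm,st[i],r,[onz(q,t,100).round(1).tolist() for t in cv2.boxPoints(r)],onz(q,r[0],100).round(1))
E
```

```text
(181, 125) 667 [725.1 404.1  15. ] [np.float64(87.6), np.float64(51.8)] -36.1
(194, 196) 647 [563.3 375.1  15. ] [np.float64(47.7), np.float64(88.6)] -141.3
(249, 201) 651 [548.8 249.4  15. ] [np.float64(86.6), np.float64(47.0)] -43.9
(190, 255) 693 [427.4 375.9  15. ] [np.float64(49.9), np.float64(88.0)] -169.5
(366, 204) 595 [546.4 -19.1  15. ] [np.float64(43.4), np.float64(85.1)] -132.7
top [471 194  21  32 377] ((480.8258056640625, 209.31222534179688), (29.799402236938477, 12.646246910095215), 70.34617614746094) [[559.9, -225.3, 100.0], [569.1, -250.3, 100.0], [511.4, -270.9, 100.0], [502.3, -245.9, 100.0]] [ 535.6 -248.1  100. ]
scene [197 259  27  17 266] ((209.65208435058594, 266.9046325683594), (24.984941482543945, 11.128350257873535), 21.037513732910156) [[511.9, -270.3, 100.0], [497.9, -245.6, 100.0], [559.7, -224.6, 100.0], [572.6, -249.3, 100.0]] [ 535.8 -247.5  100. ]
```

View pics/crop.png

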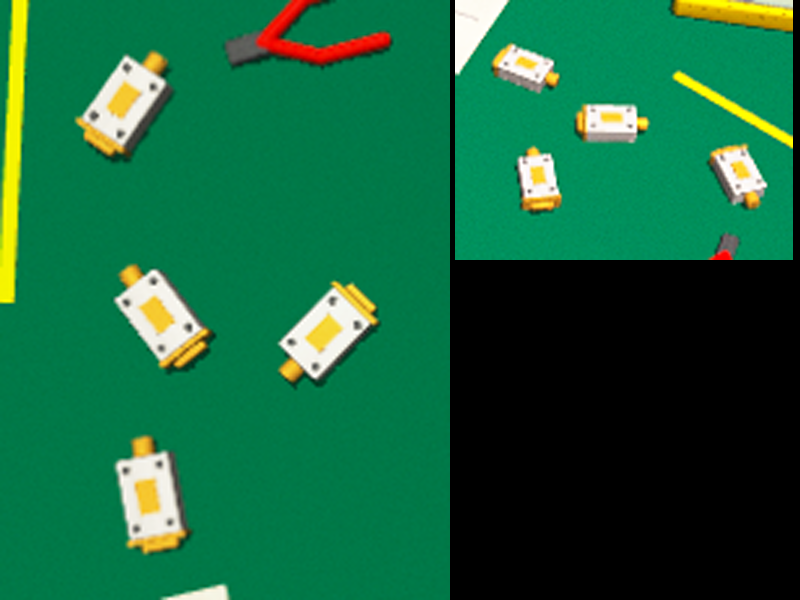

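Crop: all four are the same metal model. The one at crop (325,332), i.e. top (249,201), at about (549,249) mm is clearly the farthest right (smallest y; the others have y ≥ 375). The pad agrees in both views: centre (535.7,−247.8), yaw 19.7°, 61×27 mm. Moving above the hood to take a wrist view.

Request:
{"method": "play_rows", "body": {"translation": [[-0.03, -0.008, 0], [-0.08, -0.022, 0], [-0.135, -0.037, 0], [-0.19, -0.052, 0], [-0.245, -0.067, 0], [-0.3, -0.082, 0], [-0.355, -0.097, 0], [-0.41, -0.112, 0], [-0.449, -0.122, 0], [-0.449, -0.122, 0]], "rotation": [[0, 0, 0.05], [0, 0, 0.1], [0, 0, 0.15], [0, 0, 0.2], [0, 0, 0.25], [0, 0, 0.3], [0, 0, 0.35], [0, 0, 0.41], [0, 0, 0.4625], [0, 0, 0.4625]], "gripper": [-1, -1, -1, -1, -1, -1, -1, -1, -1, -1]}}

```text
time_s: 1.35
eef_pos: [550.8, 247.8, 230.1]
ee_rot: [-0.001, 0.376, 0.927, -0.001]
force: [-0.0, 0.6, 1.0]
grip_width: 0.997
grip_force: 0.0
```

```bash
python3 - <<'E'
from h import *
import pickle
c=cap('wrist');pickle.dump(c,open('w1.pkl','wb'));save('w1.png',c['pixels'])
print(c['s']['eef_pos'],c['s']['ee_rot'],c['s']['time_s'],np.abs(c['s']['dq']).max(),np.array(c['mount']).round(2).tolist(),c['vfov'],proj(c,[549,249,22]))
E
```

```text
[550.82179506 247.78778391 230.111379  ] [-5.15614576e-04  3.75965652e-01  9.26633315e-01 -5.11855700e-04] 1.35 0.0517671773428017 [[-0.0, -0.95, -0.32, 83.92], [1.0, -0.0, -0.0, -1.11], [0.0, -0.32, 0.95, -141.95], [0.0, 0.0, 0.0, 1.0]] 65.6863866822656 [316.25373224 168.24865059]
```

View pics/w1.png

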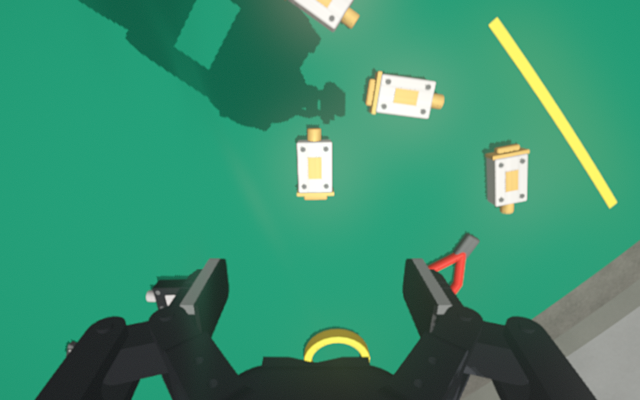

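Wrist view: the target hood is at (314,167), upright between the fingers with its flange down; my prediction from the top view was (316,168). Next I'll refine from its white top face at z = 22.

```bash
python3 - <<'E'
from h import *
import pickle
c=pickle.load(open('w1.pkl','rb'));p=c['pixels']
h=cv2.cvtColor(p,cv2.COLOR_RGB2HSV)
m=((h[...,1]<60)&(h[...,2]>160)).astype(np.uint8)
m[:, :270]=0;m[:,350:]=0;m[:130]=0;m[215:]=0
k=np.vstack(cv2.findContours(m,0,2)[0]);r=cv2.minAreaRect(k)
b=[onz(c,t,22) for t in cv2.boxPoints(r)]
print(r,np.round(b,1).tolist(),onz(c,r[0],22),[np.linalg.norm(b[i+1]-b[i]).round(1) for i in(0,1)])
for i in(0,1):
    e=b[i+1]-b[i];print(np.degrees(np.arctan2(e[1],e[0])))
t=pickle.load(open('top.pkl','rb'));p=t['pixels']
h=cv2.cvtColor(p,cv2.COLOR_RGB2HSV)
m=((h[...,1]<60)&(h[...,2]>160)).astype(np.uint8);m[:,:225]=0;m[:,275:]=0;m[:175]=0;m[225:]=0
r=cv2.minAreaRect(np.vstack(cv2.findContours(m,0,2)[0]));b=[onz(t,q,22) for q in cv2.boxPoints(r)];print(onz(t,r[0],22),[np.linalg.norm(b[i+1]-b[i]).round(1) for i in(0,1)])
q=ctrl.sense()['ee_rot'];M=R.from_quat([q[1],q[2],q[3],q[0]]).as_matrix();print(M.round(4).tolist(),np.degrees(np.arctan2(M[1,1],M[0,1])))
E
```

```text
((313.9999694824219, 166.49998474121094), (50.99999237060547, 35.99999237060547), 90.0) [[510.6, 254.5, 22.0], [538.8, 283.6, 22.0], [582.6, 242.3, 22.0], [552.9, 211.7, 22.0]] [545.70741419 248.57285548  22.        ] [np.float64(40.5), np.float64(60.2)]
45.811695245564096
-43.24258126541876
[550.18096141 247.64578754  22.        ] [np.float64(57.1), np.float64(38.4)]
[[-0.7188, 0.6952, -0.0015], [0.6952, 0.7188, -0.0002], [0.0009, -0.0012, -1.0]] 45.95871087471487
```

Request:
{"method": "play_rows", "body": {"translation": [[0.002, -0.002, 0.03], [0.0025, -0.002, 0.08], [0.0025, -0.002, 0.12], [0.0025, -0.002, 0.15], [0.0025, -0.002, 0.15], [0.0025, -0.002, 0.15]], "rotation": [[0, 0, 0], [0, 0, 0], [0, 0, 0], [0, 0, 0], [0, 0, 0], [0, 0, 0]], "gripper": [-1, -1, -1, -1, -1, -1]}}

```text
time_s: 2.15
eef_pos: [546.4, 250.6, 82.9]
ee_rot: [0.001, 0.374, 0.927, 0.001]
force: [-0.4, 0.2, 0.3]
grip_width: 1.0
grip_force: 0.0
```

```bash
python3 - <<'E'
from h import *
c=cap('wrist');p=c['pixels'];save('w2.png',p)
h=cv2.cvtColor(p,cv2.COLOR_RGB2HSV)
m=((h[...,1]<60)&(h[...,2]>150)).astype(np.uint8)
u,v=proj(c,[548,248,22]);print(u,v)
n,l,st,ce=cv2.connectedComponentsWithStats(m)
i=l[int(v)-55:int(v)+55,int(u)-45:int(u)+45];i=np.bincount(i[i>0]).argmax()
k=max(cv2.findContours((l==i).astype(np.uint8),0,2)[0],key=cv2.contourArea);r=cv2.minAreaRect(k)
b=[onz(c,t,22) for t in cv2.boxPoints(r)]
print(r,np.round(b,1).tolist(),np.mean(b,0),[np.linalg.norm(b[i+1]-b[i]).round(1) for i in(0,1)])
for i in(0,1):
    e=b[i+1]-b[i];print(np.degrees(np.arctan2(e[1],e[0])))
print(c['s']['eef_pos'],c['s']['time_s'])
E
```

```text
315.76284843358303 222.5287194224068
((314.5, 219.5), (57.0, 77.0), 0.0) [[553.3, 212.3, 22.0], [511.9, 254.7, 22.0], [538.8, 282.5, 22.0], [582.6, 242.7, 22.0]] [546.66370971 248.04621728  22.        ] [np.float64(59.2), np.float64(38.7)]
134.2744892117601
46.03463960461725
[546.35721081 250.62871684  82.89180565] 2.15
```

View pics/w2.png

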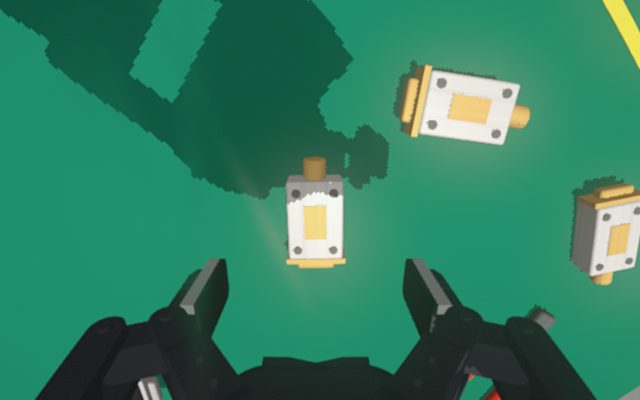

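Wrist view, lower: the hood top is centred at (314.5,219.5), which gives (546.6,248.0), 59×39 mm; the fingers straddle it. The fingers are clear of the others. Descending and gripping.

Request:
{"method": "play_rows", "body": {"translation": [[-0.003, -0.0017, 0.02], [-0.003, -0.0017, 0.045], [-0.003, -0.0017, 0.065], [-0.003, -0.0017, 0.075], [-0.003, -0.0017, 0.079], [-0.003, -0.0017, 0.079]], "rotation": [[0, 0, 0], [0, 0, 0], [0, 0, 0], [0, 0, 0], [0, 0, 0], [0, 0, 0]], "gripper": [-1, -1, -1, -1, -1, -1], "force": 40}}

```text
time_s: 2.95
eef_pos: [547.4, 246.8, 3.0]
ee_rot: [0.0, 0.374, 0.927, 0.0]
force: [-0.4, 0.5, 0.5]
grip_width: 1.003
grip_force: 0.0
```

Request:
{"method": "play_rows", "body": {"translation": [[0, 0, 0], [0, 0, 0], [0, 0, 0], [0, 0, 0], [0, 0, 0], [0, 0, 0], [0, 0, 0], [0, 0, 0]], "rotation": [[0, 0, 0], [0, 0, 0], [0, 0, 0], [0, 0, 0], [0, 0, 0], [0, 0, 0], [0, 0, 0], [0, 0, 0]], "gripper": [0.4, 0.4, 0.6, 0.6, 0.6, 0.6, 0.6, 0.6], "force": 40}}

```text
time_s: 3.95
eef_pos: [547.4, 246.7, 2.8]
ee_rot: [0.0, 0.374, 0.927, 0.0]
force: [0.0, 0.3, 4.7]
grip_width: 0.459
grip_force: 42.0
```

Gripped (39 mm opening, 42 N). Lifting.

Request:
{"method": "play_rows", "body": {"translation": [[0, 0, -0.01], [0, 0, -0.03], [0, 0, -0.06], [0, 0, -0.1], [0, 0, -0.14], [0, 0, -0.17], [0, 0, -0.17], [0, 0, -0.17]], "rotation": [[0, 0, 0], [0, 0, 0], [0, 0, 0], [0, 0, 0], [0, 0, 0], [0, 0, 0], [0, 0, 0], [0, 0, 0]], "gripper": [0.6, 0.6, 0.6, 0.6, 0.6, 0.6, 0.6, 0.6], "force": 40}}

```text
time_s: 4.95
eef_pos: [546.4, 246.5, 170.8]
ee_rot: [-0.001, 0.374, 0.927, -0.001]
force: [1.1, 0.1, -2.4]
grip_width: 0.459
grip_force: 41.3
```

```bash
python3 - <<'E'
from h import *
import pickle
c=cap('wrist');p=c['pixels'];save('w3.png',p);pickle.dump(c,open('w3.pkl','wb'))
s=c['s'];print(s['eef_pos'],s['ee_rot'],s['time_s'],s['grip_width'])
q=s['ee_rot'];M=R.from_quat([q[1],q[2],q[3],q[0]]).as_matrix();print(M.round(4).tolist())
E
```

```text
[546.35393296 246.50755408 170.78383606] [-1.03709400e-03  3.74308642e-01  9.27303301e-01 -7.43766693e-04] 4.95 0.4591276929463207
[[-0.7198, 0.6942, -0.0025], [0.6942, 0.7198, -0.0006], [0.0014, -0.0022, -1.0]]
```

View pics/w3.png

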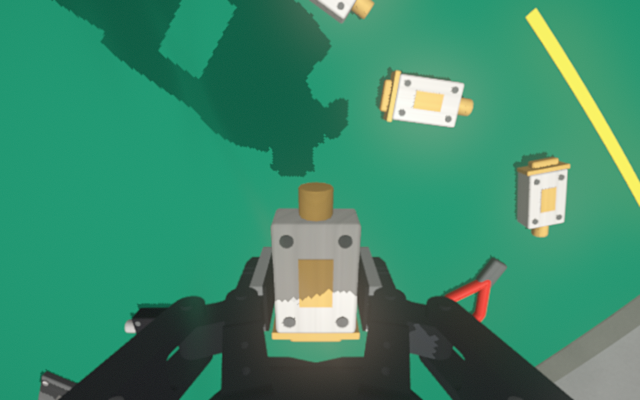

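Wrist view: the hood is held square between the fingers. Gland up at (316,200), top-face end edges at rows ~222 and ~332, screws at (286,241), (345,241), (289,322), (342,322). Next I'll find its offset in the tool frame.

```bash
python3 - <<'E'
from h import *
import pickle
c=pickle.load(open('w3.pkl','rb'));s=c['s'];q=s['ee_rot'];M=R.from_quat([q[1],q[2],q[3],q[0]]).as_matrix()
g=cv2.cvtColor(c['pixels'],cv2.COLOR_RGB2GRAY).astype(float)
col=c['pixels'][200:345,300:312].mean(1).astype(int)
for r in list(range(202,228))+list(range(324,345)): print(r,col[r-200].tolist(),end=' ')
print()
for uv in[(316,222),(316,332),(286,241),(345,241),(289,322),(342,322)]:
    P=onz(c,uv,190.);print(uv,(M.T@(P-s['eef_pos'])).round(1))
# gland silhouette etc. screws by dark blobs
d=(g<75).astype(np.uint8);d[:225]=0;d[335:]=0;d[:,:277]=0;d[:,355:]=0
n,l,st,ce=cv2.connectedComponentsWithStats(d)
for i in range(1,n):
    if 30<st[i][4]<400: print(st[i],(M.T@(onz(c,ce[i],190.)-s['eef_pos'])).round(1))
E
```

```text
202 [156, 129, 73] 203 [157, 128, 73] 204 [157, 128, 73] 205 [157, 128, 73] 206 [157, 129, 74] 207 [157, 129, 74] 208 [158, 129, 74] 209 [158, 129, 74] 210 [157, 129, 74] 211 [158, 129, 74] 212 [158, 129, 74] 213 [158, 129, 74] 214 [158, 129, 74] 215 [157, 129, 75] 216 [157, 129, 77] 217 [156, 129, 79] 218 [154, 130, 86] 219 [147, 130, 96] 220 [138, 128, 108] 221 [130, 128, 120] 222 [130, 130, 124] 223 [139, 138, 131] 224 [152, 151, 144] 225 [162, 161, 154] 226 [164, 163, 156] 227 [165, 163, 156] 324 [241, 238, 231] 325 [241, 238, 231] 326 [241, 238, 231] 327 [241, 238, 231] 328 [241, 237, 231] 329 [241, 238, 231] 330 [240, 237, 231] 331 [233, 231, 225] 332 [222, 211, 196] 333 [232, 202, 150] 334 [244, 207, 128] 335 [245, 208, 128] 336 [245, 208, 128] 337 [245, 208, 129] 338 [245, 208, 128] 339 [245, 207, 127] 340 [239, 201, 123] 341 [187, 178, 118] 342 [106, 159, 120] 343 [77, 156, 122] 344 [79, 156, 121] 
(316, 222) [ 31.6  -0.9 -19.2]
(316, 332) [-27.6  -0.8 -19.3]
(286, 241) [ 22.5 -14.  -19.2]
(345, 241) [ 22.5  11.9 -19.2]
(289, 322) [-21.5 -14.  -19.2]
(342, 322) [-21.5  11.9 -19.3]
```

Request:
{"method": "play_rows", "body": {"translation": [[-0.0134, -0.0146, 0], [-0.0436, -0.0473, 0], [-0.0804, -0.0873, 0], [-0.1206, -0.131, 0], [-0.1608, -0.1746, 0], [-0.2011, -0.2183, 0], [-0.2413, -0.2619, 0], [-0.2815, -0.3056, 0], [-0.315, -0.342, 0], [-0.3351, -0.3638, 0]], "rotation": [[0, 0, 0.1], [0, 0, 0.27], [0, 0, 0.44], [0, 0, 0.61], [0, 0, 0.78], [0, 0, 0.95], [0, 0, 1.12], [0, 0, 1.29], [0, 0, 1.46], [0, 0, 1.63]], "gripper": [0.6, 0.6, 0.6, 0.6, 0.6, 0.6, 0.6, 0.6, 0.6, 0.6], "force": 40}}

```text
time_s: 6.25
eef_pos: [534.8, -249.9, 170.6]
ee_rot: [-0.001, 0.933, 0.36, -0.001]
force: [-0.4, -0.5, -2.4]
grip_width: 0.46
grip_force: 41.2
```

Request:
{"method": "play_rows", "body": {"translation": [[0, 0, 0], [0, 0, 0], [0, 0, 0], [0, 0, 0], [0, 0, 0], [0, 0, 0]], "rotation": [[0, 0, 0.15], [0, 0, 0.3], [0, 0, 0.4], [0, 0, 0.4], [0, 0, 0.4], [0, 0, 0.4]], "gripper": [0.6, 0.6, 0.6, 0.6, 0.6, 0.6], "force": 40}}

```text
time_s: 7.0
eef_pos: [535.6, -247.7, 172.0]
ee_rot: [-0.0, 0.985, 0.172, -0.0]
force: [0.2, 0.3, -0.8]
grip_width: 0.458
grip_force: 41.2
```

```bash
python3 - <<'E'
from h import *
import pickle
o=np.zeros((400,800,3),np.uint8)
s=ctrl.sense();print(s['eef_pos'],s['time_s'],s['grip_width'],np.abs(s['dq']).max())
q=s['ee_rot'];M=R.from_quat([q[1],q[2],q[3],q[0]]).as_matrix();print(M.round(4).tolist(),np.degrees(np.arctan2(M[1,1],M[0,1])))
for j,n in enumerate(('wrist','scene')):
    c=cap(n);pickle.dump(c,open(n+'4.pkl','wb'))
    p=c['pixels'][:, 120:520] if j==0 else cv2.resize(c['pixels'][200:300,160:260],None,fx=4,fy=4,interpolation=cv2.INTER_CUBIC)
    o[:,400*j:400*j+400]=p
save('w4.png',o)
E
```

```text
[ 535.61246545 -247.73879646  172.00276816] 7.0 0.4576820325658289 0.005092070526070371
[[0.9409, 0.3386, -0.0005], [0.3386, -0.9409, 0.0003], [-0.0003, -0.0004, -1.0]] -70.20856071729295
```

View pics/w4.png

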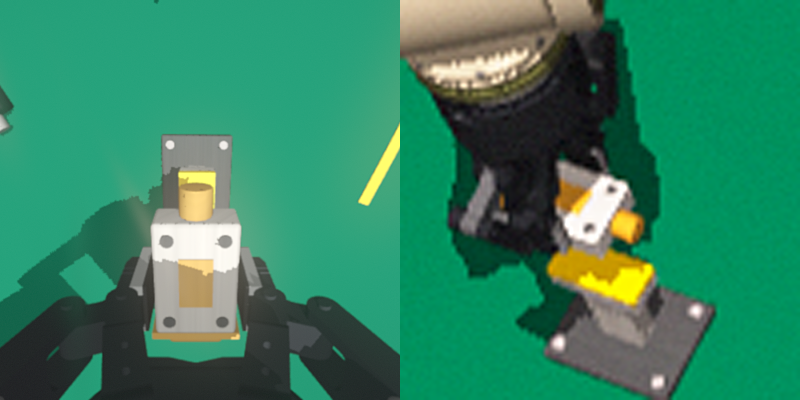

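Wrist crop (left): the hood is above the pad and laterally aligned; the pad's far end shows at row ~171, columns 298–335 in the full picture. I'll compare the pad end and hood end in the same camera.

```bash
python3 - <<'E'
from h import *
import pickle
c=pickle.load(open('wrist4.pkl','rb'));s=c['s'];q=s['ee_rot'];M=R.from_quat([q[1],q[2],q[3],q[0]]).as_matrix()
h=cv2.cvtColor(c['pixels'],cv2.COLOR_RGB2HSV)
y=((h[...,0]>26)&(h[...,0]<35)&(h[...,1]>170)).astype(np.uint8);y[:150]=0;y[235:]=0;y[:,:285]=0;y[:,350:]=0
ys,xs=np.nonzero(y);print(ys.min(),ys.max(),xs.min(),xs.max())
for r in range(ys.min(),ys.min()+12): t=xs[ys==r];print(r,t.min(),t.max(),end='; ')
print()
rel=lambda uv,z:(M.T@(onz(c,uv,z)-s['eef_pos'])).round(1)
r=ys.min()
for rr in (r-.5,r,r+.5): print('pad end',rel((316,rr),100))
for u in(298,335.5): print('pad edge',rel((u,r+2),100))
z=s['eef_pos'][2]+19.2
col=c['pixels'][:,300:305].mean(1).astype(int)
print([(k,col[k].tolist()) for k in range(218,228)],[(k,col[k].tolist()) for k in range(328,336)])
row=c['pixels'][285:300].mean(0).astype(int);print([(k,row[k].tolist()) for k in list(range(264,280))+list(range(352,366))])
print('hood end',rel((316,223),z),rel((316,332),z))
t=pickle.load(open('top.pkl','rb'))
E
```

```text
Traceback (most recent call last):
ValueError: zero-size array to reduction operation minimum which has no identity
```

```bash
python3 - <<'E'
from h import *
import pickle
c=pickle.load(open('wrist4.pkl','rb'));s=c['s'];q=s['ee_rot'];M=R.from_quat([q[1],q[2],q[3],q[0]]).as_matrix()
p=c['pixels'].astype(int)
print([(k,p[k,303:330].mean(0).astype(int).tolist()) for k in range(164,186)])
print([(k,p[175:180,k].mean(0).astype(int).tolist()) for k in list(range(294,303))+list(range(331,340))])
print([(k,p[k,300:305].mean(0).astype(int).tolist()) for k in list(range(218,228))+list(range(328,336))])
print([(k,p[235,k].tolist()) for k in list(range(266,278))+list(range(354,366))])
rel=lambda uv,z:(M.T@(onz(c,uv,z)-s['eef_pos'])).round(1)
z=s['eef_pos'][2]+19.2
for r in(167,169,171,173): print(r,rel((316,r),100))
print(rel((298,175),100),rel((335.5,175),100))
print('hood',rel((316,223),z),rel((316,332),z))
E
```

```text
[(164, [142, 144, 137]), (165, [147, 148, 141]), (166, [154, 153, 146]), (167, [157, 156, 148]), (168, [162, 161, 153]), (169, [166, 163, 153]), (170, [173, 164, 131]), (171, [192, 175, 86]), (172, [226, 217, 88]), (173, [255, 255, 114]), (174, [255, 255, 119]), (175, [255, 255, 117]), (176, [255, 254, 117]), (177, [252, 251, 115]), (178, [249, 246, 112]), (179, [245, 242, 110]), (180, [245, 242, 111]), (181, [246, 241, 109]), (182, [232, 223, 101]), (183, [194, 176, 89]), (184, [169, 143, 84]), (185, [167, 138, 84])]
[(294, [97, 99, 90]), (295, [96, 97, 89]), (296, [93, 94, 88]), (297, [103, 102, 89]), (298, [171, 161, 91]), (299, [228, 216, 95]), (300, [237, 228, 100]), (301, [236, 228, 101]), (302, [236, 228, 101]), (331, [255, 255, 118]), (332, [255, 255, 118]), (333, [255, 255, 117]), (334, [254, 250, 120]), (335, [208, 205, 130]), (336, [152, 151, 137]), (337, [139, 139, 137]), (338, [140, 141, 136]), (339, [141, 142, 137])]
[(218, [195, 172, 135]), (219, [173, 164, 151]), (220, [167, 164, 157]), (221, [169, 165, 158]), (222, [174, 171, 163]), (223, [195, 191, 183]), (224, [221
[... 309 characters left out ...]
 126, 102]), (268, [98, 126, 103]), (269, [98, 125, 103]), (270, [123, 138, 120]), (271, [180, 179, 169]), (272, [219, 215, 208]), (273, [233, 230, 223]), (274, [243, 240, 232]), (275, [247, 244, 237]), (276, [247, 244, 237]), (277, [248, 245, 237]), (354, [251, 249, 242]), (355, [253, 251, 243]), (356, [253, 250, 243]), (357, [250, 247, 240]), (358, [243, 240, 233]), (359, [230, 225, 219]), (360, [192, 194, 184]), (361, [118, 170, 141]), (362, [80, 166, 129]), (363, [85, 168, 132]), (364, [86, 169, 132]), (365, [85, 168, 133])]
167 [32.  -0.2 72. ]
169 [30.6 -0.2 72. ]
171 [29.1 -0.2 72. ]
173 [27.6 -0.2 72. ]
[ 26.2 -13.   72. ] [26.2 13.7 72. ]
hood [ 28.4  -0.3 -19.2] [-30.5  -0.3 -19.2]
```

```bash
python3 - <<'E'
from h import *
import pickle
for n in('w1','w3','wrist4'):
    c=pickle.load(open(n+'.pkl','rb'));print(n,c['vfov'],c['cx'],c['cy'],c['k1'],np.array(c['mount']).round(3).tolist(),c['s']['eef_pos'].round(2))
a=[ctrl.sense()['eef_pos'].round(2).tolist() for _ in range(3)];print(a)
E
```

```text
w1 65.6863866822656 315.3584102424703 198.37672792730612 -0.057016283451672686 [[-0.0, -0.947, -0.321, 83.915], [1.0, -0.0, -0.0, -1.11], [0.0, -0.321, 0.947, -141.945], [0.0, 0.0, 0.0, 1.0]] [550.82 247.79 230.11]
w3 65.6863866822656 315.3584102424703 198.37672792730612 -0.057016283451672686 [[-0.0, -0.947, -0.321, 83.919], [1.0, -0.0, -0.0, -1.106], [0.0, -0.321, 0.947, -141.943], [0.0, 0.0, 0.0, 1.0]] [546.35 246.51 170.78]
wrist4 65.6863866822656 315.3584102424703 198.37672792730612 -0.057016283451672686 [[-0.0, -0.947, -0.322, 81.3], [1.0, -0.0, -0.001, -0.522], [0.0, -0.322, 0.947, -141.947], [0.0, 0.0, 0.0, 1.0]] [ 535.61 -247.74  172.  ]
[[535.69, -247.79, 172.2], [535.69, -247.79, 172.2], [535.69, -247.79, 172.2]]
```

The wrist mount carries a world-fixed offset of about 1.6 mm. With that removed, the hood centre, TCP and pad centre agree to under 1 mm, and the yaw matches (19.8° against 19.7°). Lowering.

Request:
{"method": "play_rows", "body": {"translation": [[0, 0.0003, 0.015], [0, 0.0003, 0.035], [0, 0.0003, 0.052], [0, 0.0003, 0.062], [0, 0.0003, 0.066], [0, 0.0003, 0.066], [0, 0.0003, 0.066]], "rotation": [[0, 0, 0], [0, 0, 0], [0, 0, 0], [0, 0, 0], [0, 0, 0], [0, 0, 0], [0, 0, 0]], "gripper": [0.6, 0.6, 0.6, 0.6, 0.6, 0.6, 0.6], "force": 40}}

```text
time_s: 7.98
eef_pos: [536.1, -248.3, 106.9]
ee_rot: [0.0, 0.985, 0.171, 0.0]
force: [-0.7, 0.1, -1.4]
grip_width: 0.459
grip_force: 41.2
```

Request:
{"method": "play_rows", "body": {"translation": [[0, 0, 0.001], [0, 0, 0.002], [0, 0, 0.002], [0, 0, 0.002]], "rotation": [[0, 0, 0], [0, 0, 0], [0, 0, 0], [0, 0, 0]], "gripper": [0.6, 0.6, 0.6, 0.6], "force": 40}}

```text
time_s: 8.48
eef_pos: [535.8, -248.1, 104.3]
ee_rot: [0.0, 0.985, 0.171, 0.0]
force: [0.5, -0.6, -2.2]
grip_width: 0.457
grip_force: 41.2
```

Request:
{"method": "play_rows", "body": {"translation": [[0, 0, 0.0005], [0, 0, 0.001], [0, 0, 0.001], [0, 0, 0.001]], "rotation": [[0, 0, 0], [0, 0, 0], [0, 0, 0], [0, 0, 0]], "gripper": [0.6, 0.6, 0.6, 0.6], "force": 40}}

```text
time_s: 8.98
eef_pos: [535.8, -248.1, 103.3]
ee_rot: [0.0, 0.985, 0.171, 0.0]
force: [-1.0, 0.2, -0.9]
grip_width: 0.462
grip_force: 41.2
```

Request:
{"method": "play_rows", "body": {"translation": [[0, 0, 0.0005], [0, 0, 0.0005], [0, 0, 0.0005]], "rotation": [[0, 0, 0], [0, 0, 0], [0, 0, 0]], "gripper": [0.6, 0.6, 0.6], "force": 40}}

```text
time_s: 9.35
eef_pos: [535.8, -248.1, 102.8]
ee_rot: [0.0, 0.985, 0.171, 0.0]
force: [-0.8, -0.2, -1.3]
grip_width: 0.46
grip_force: 41.3
```

Request:
{"method": "play_rows", "body": {"translation": [[0, 0, 0.0005], [0, 0, 0.0005], [0, 0, 0.0005]], "rotation": [[0, 0, 0], [0, 0, 0], [0, 0, 0]], "gripper": [0.6, 0.6, 0.6], "force": 40}}

```text
time_s: 9.72
eef_pos: [535.9, -248.1, 102.8]
ee_rot: [0.0, 0.985, 0.171, 0.0]
force: [-2.6, 1.1, 5.5]
grip_width: 0.459
grip_force: 41.9
```

Request:
{"method": "play_rows", "body": {"translation": [[0, 0, 0.0005], [0, 0, 0.0005], [0, 0, 0.0005]], "rotation": [[0, 0, 0], [0, 0, 0], [0, 0, 0]], "gripper": [0.6, 0.6, 0.6], "force": 40}}

```text
time_s: 10.1
eef_pos: [535.9, -248.1, 102.8]
ee_rot: [0.0, 0.985, 0.171, 0.0]
force: [-4.0, 1.8, 9.5]
grip_width: 0.459
grip_force: 42.5
```

Contact at z = 102.8, as predicted. I'll ease off slightly and release.

Request:
{"method": "play_rows", "body": {"translation": [[0, 0, -0.0007], [0, 0, -0.0007], [0, 0, -0.0007], [0, 0, -0.0007], [0, 0, -0.0007], [0, 0, -0.0007], [0, 0, -0.0007], [0, 0, -0.0007]], "rotation": [[0, 0, 0], [0, 0, 0], [0, 0, 0], [0, 0, 0], [0, 0, 0], [0, 0, 0], [0, 0, 0], [0, 0, 0]], "gripper": [0.6, 0.6, 0.05, 0.0, -0.2, -0.5, -0.8, -0.8], "force": 20}}

```text
time_s: 11.1
eef_pos: [535.8, -248.1, 102.5]
ee_rot: [0.0, 0.985, 0.171, -0.0]
force: [0.6, -0.3, 1.3]
grip_width: 0.898
grip_force: 0.0
```

Request:
{"method": "play_rows", "body": {"translation": [[0, 0, -0.005], [0, 0, -0.02], [0, 0, -0.05], [0, 0, -0.09], [0, 0, -0.12], [0, 0, -0.12], [0, 0, -0.12]], "rotation": [[0, 0, 0], [0, 0, 0], [0, 0, 0], [0, 0, 0], [0, 0, 0], [0, 0, 0], [0, 0, 0]], "gripper": [-0.8, -0.8, -0.8, -0.8, -0.8, -0.8, -0.8]}}

```text
time_s: 11.98
eef_pos: [535.5, -247.9, 222.1]
ee_rot: [-0.0, 0.985, 0.171, -0.0]
force: [0.5, -1.2, 0.2]
grip_width: 0.9
grip_force: 0.0
```

```bash
python3 - <<'E'
from h import *
o=np.zeros((400,800,3),np.uint8)
for j,n in enumerate(('wrist','scene')):
    c=cap(n)
    o[:,400*j:400*j+400]=c['pixels'][:,120:520] if j==0 else cv2.resize(c['pixels'][200:300,160:260],None,fx=4,fy=4,interpolation=cv2.INTER_CUBIC)
    if j==0:
        h=cv2.cvtColor(c['pixels'],cv2.COLOR_RGB2HSV);m=((h[...,1]<35)&(h[...,2]>140)).astype(np.uint8)
        n_,l,st,ce=cv2.connectedComponentsWithStats(m);u,v=proj(c,[535.7,-247.8,122]);print(u,v)
        w=l[int(v)-40:int(v)+40,int(u)-30:int(u)+30];i=np.bincount(w[w>0]).argmax();r=cv2.minAreaRect(np.argwhere(l==i)[:,::-1].astype(np.float32));b=[onz(c,t,122) for t in cv2.boxPoints(r)]
        print(r,np.round(b,1).tolist(),np.mean(b,0)+[1.6,0,0],np.degrees(np.arctan2(*(b[1]-b[0])[1::-1])))
save('w5.png',o);print(ctrl.sense()['eef_pos'])
E
```

```text
316.20368346561037 197.03416848360555
((317.0, 181.0), (100.0, 58.0), 90.0) [[578.9, -209.2, 122.0], [594.0, -251.3, 122.0], [515.4, -282.2, 122.0], [498.7, -235.4, 122.0]] [ 548.33120602 -244.52832958  122.        ] -70.28757697881682
[ 535.44937887 -247.86424793  221.50138128]
```

View pics/w5.png

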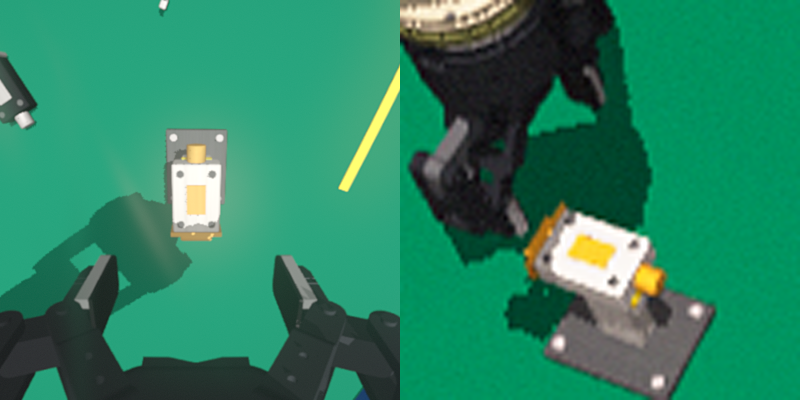

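Wrist and scene views: the hood lies flat on the pad, top-face centre at about (316,198) in the wrist picture against a prediction of (316,197). It is square to the rest, the gripper is clear, and the black hood is untouched. Handing in.

```bash
python3 -c "
from rig import ctrl
print(ctrl.finish_job())"
```

```text
the job is handed in; nothing more can be done
None
```

The rightmost metal hood now lies flat, released and lengthwise on the yellow pad, centred to within about 1 mm by the wrist camera; the black hood was not touched, and I handed the job in at about 12 s of the 37 s (no verdict was returned).

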